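# Rotate three pistons back to their own cylinder heads

## Robot

A 6-joint arm with a two-finger parallel gripper is mounted at the origin on the work surface; the furniture and walls round the work are solid. World frame = base frame: x ahead of the robot, y to its left, z up, the work surface at z = 0. Lengths are in m, angles in rad, forces in N, time in s.
With the tool pointing down it reaches from about 0.3 to 0.825 m from the base axis. Payload 5.4 kg.
Tool frame: the origin (TCP) lies at the very end of the fingers, on their centre line; the grasp point (between the pads) lies 19 mm behind it; z points along the fingers, y is the line along which they close (so a half turn about z gives the same grasp; the last joint's range is limited). The gripper opens to 92 mm and grips with 3 to 60 N. Pads are 20 mm wide; open, the fingers measure 128 mm over their backs; the gripper's body (75 mm by 189 mm) begins 69 mm behind the grasp point.
Start: joints at [-1.531, 0.158, 1.597, -0, 1.386, -0.21], TCP at [0.142, -0.557, 0.215] pointing down, gripper open.
Joint ranges: [-2.91, 2.91], [-0.94, 2.29], [0.18, 2.7], [-1.29, 4.43], [0.17, 2.64], [-3, 3]. Speed limits (rad/s): [2.57, 2.57, 3.14, 3.14, 3.14, 3.14].

## Interface

Orientations are given as a 3x3 rotation matrix whose columns are the frame's x, y, z axes.
In Python, from bench import ctrl, vision, ticket gives the robot as it stands.
- The arm moves only by the shell command python3 -m jog 'ROWS' [OPENING] [FORCE]. ROWS is JSON, a list of rows, each an object with "delta_pos": the shift along the tool's x, y, z in mm, a list of three; "roll": the turn about the tool's z in rad. A call has 1 to 5 rows; each row shifts and turns the commanded pose from where the row before left it, along the tool's axes as they then stand; what a row does not reach is not made up. A row lasts 1/12 s, in which the tool goes at most 41.7 mm and 7.16 degrees, less where a joint would pass 70% of its speed; a pose out of reach is approached as far as the arm can. A call is refused whole if a number of a shift passes 41.7 or a number of a turn 0.125, either way. A call with a gripper value outside its range is refused whole. OPENING is the opening, from 0 (shut) to 1 (fully open), set as the call begins (- or left out, the last holds). The fingers move at their own pace and stop on an object; FORCE is the grip in N (left out, the last holds). Time passes only in rows, so rows that do not move let the fingers close. It gives the time, the measured TCP pose, the force, the opening and the grip force at its end, in the units of the state.
- ctrl.get_obs(): the state, without advancing time (a new reading comes with each control period).
- vision.snapshot(name): name is "scene" or "top" or "wrist"; returns the picture (480x640x3 uint8, blue, green, red); there is no depth.
- vision.calibration(name): a dict with "vfov" (degrees; the focal length in pixels is half the picture's height over the tangent of half this angle, whatever the lens; pixels are square), "cx", "cy" (the principal point, pixels), "R" (3x3) and "t" (3): a world point X has camera coordinates R X + t; the wrist camera has in their place "hand_eye" (4x4, takes a point from camera to tool coordinates, whose origin is the TCP and whose axes are the flange's). Camera axes: x right, y down, z forward; pixel columns grow to the right and rows downward; lengths in m; the calibration is good to about 2 mm. A picture is of the moment at which its call begins: read the wrist's pose just before it. calibration takes no time and is no camera call.
- ticket.job_done(): hands the job in; it is judged then, once.
The state is a dict: "time_s": time; "qpos": joint angles; "qvel": joint speeds; "tau": joint torques, N m; "ee_pos": TCP position; "tcp_rot": TCP orientation; "contact_force": force on the tool from outside, world axes, zero at the start; "moment": the same for the moment, N m; "finger_gap": finger opening in m; "grip_force": force on a finger pad.
Only numpy, scipy, OpenCV 4.12 (cv2) and the standard library are available. Lean on these libraries where they do the work, as an engineer would, in place of code of your own. Each camera call takes 0.05 s, during which the arm holds its last target. There are 200 camera calls.

## Task

The three freshly cleaned pistons of this two-stroke triple stand crown down in the wrong cylinder heads; put each one, crown down and fully home, into the chamber of the head with its own paint colour. Park one meanwhile in the empty wooden ring, seated crown down like the others; never set a piston down on the bench or tip it over, lower each one gently into its seat without letting it drop, and leave the heads and the ring where they lie.

Things in the scene. Friction and masses are not known exactly. Their poses are not given: they have to be found in the camera images.
- piston_red: Bare aluminium piston, red paint round its open end and a red dab inside: a drum 45 mm across, 54 mm tall, 0.14 kg, standing crown down, open end up. Under it, in the middle, a convex dome 30 mm across and 9 mm deep inside a flat shoulder. Origin at the dome's lowest point, z up the axis. Grip it across the outside, fingertips 20 mm or more above the origin
- piston_yellow: Bare aluminium piston, yellow paint round its open end and a yellow dab inside: a drum 45 mm across, 54 mm tall, 0.14 kg, standing crown down, open end up. Under it, in the middle, a convex dome 30 mm across and 9 mm deep inside a flat shoulder. Origin at the dome's lowest point, z up the axis. Grip it across the outside, fingertips 20 mm or more above the origin
- piston_blue: Bare aluminium piston, blue paint round its open end and a blue dab inside: a drum 45 mm across, 54 mm tall, 0.14 kg, standing crown down, open end up. Under it, in the middle, a convex dome 30 mm across and 9 mm deep inside a flat shoulder. Origin at the dome's lowest point, z up the axis. Grip it across the outside, fingertips 20 mm or more above the origin
- head_red: Finned aluminium cylinder head, chamber up, two red stripes on its top face: 92 x 92 mm, 34 mm high, 0.7 kg. Hollow in its middle: funnel 56 mm wide at the mouth, 48 mm at 5 mm depth; flat band at 6 mm depth; inside that a bowl 32 mm wide that centres the dome. Origin: centre of its underside, z up. A piston that is home stands coaxial, its shoulder on the band, its origin 19 mm above this one
- head_yellow: Finned aluminium cylinder head, chamber up, two yellow stripes on its top face: 92 x 92 mm, 34 mm high, 0.7 kg. Hollow in its middle: funnel 56 mm wide at the mouth, 48 mm at 5 mm depth; flat band at 6 mm depth; inside that a bowl 32 mm wide that centres the dome. Origin: centre of its underside, z up. A piston that is home stands coaxial, its shoulder on the band, its origin 19 mm above this one
- head_blue: Finned aluminium cylinder head, chamber up, two blue stripes on its top face: 92 x 92 mm, 34 mm high, 0.7 kg. Hollow in its middle: funnel 56 mm wide at the mouth, 48 mm at 5 mm depth; flat band at 6 mm depth; inside that a bowl 32 mm wide that centres the dome. Origin: centre of its underside, z up. A piston that is home stands coaxial, its shoulder on the band, its origin 19 mm above this one
- wooden_ring: Loose round turned pale-wood ring, 78 mm across, 34 mm high, 0.35 kg: the spare seat, empty at the start. Its hollow is like a head's; a piston that is home in it has its origin 19 mm above this one. Origin: centre of its underside, z up

How it is judged:
On the way:
1. one of the pistons is seated, upright, in the wooden ring (((horizontal distance between piston_red and wooden_ring below 0.006 m and z of piston_red in the frame of wooden_ring between 0.015 and 0.023 m and angle between piston_red's own z axis and vertical below 0.12 rad and linear speed of piston_red below 0.02 m/s) or (horizontal distance between piston_yellow and wooden_ring below 0.006 m and z of piston_yellow in the frame of wooden_ring between 0.015 and 0.023 m and angle between piston_yellow's own z axis and vertical below 0.12 rad and linear speed of piston_yellow below 0.02 m/s) or (horizontal distance between piston_blue and wooden_ring below 0.006 m and z of piston_blue in the frame of wooden_ring between 0.015 and 0.023 m and angle between piston_blue's own z axis and vertical below 0.12 rad and linear speed of piston_blue below 0.02 m/s))), for 0.2 s.
At the end, for the whole second after the job is handed in: each piston stands crown down in the head of its own colour: axes within 6 mm, its origin 15 to 23 mm above the head's origin (19 is home), tilted less than 0.12 rad, released and at rest; the wooden ring is therefore empty again (horizontal distance between piston_red and head_red below 0.006 m and z of piston_red in the frame of head_red between 0.015 and 0.023 m and angle between each of piston_red, piston_yellow, piston_blue's own z axis and vertical below 0.12 rad and linear speed of each of piston_red, piston_yellow, piston_blue below 0.02 m/s and contact force between the fingers and piston_red below 0.05 N and horizontal distance between piston_yellow and head_yellow below 0.006 m and z of piston_yellow in the frame of head_yellow between 0.015 and 0.023 m and contact force between the fingers and piston_yellow below 0.05 N and horizontal distance between piston_blue and head_blue below 0.006 m and z of piston_blue in the frame of head_blue between 0.015 and 0.023 m and contact force between the fingers and piston_blue below 0.05 N); the robot touches nothing.
It fails at once if a piston is set down on the bench (its crown below 10 mm) or tipped over (more than 0.7 rad) (height (world z) of any of piston_red, piston_yellow, piston_blue below 0.01 m or angle between any of piston_red, piston_yellow, piston_blue's own z axis and vertical above 0.7 rad).
It fails at once if a head or the ring is pushed more than 30 mm from its place (distance of any of head_red, head_yellow, head_blue, wooden_ring from where it was at the start of the episode above 0.03 m).
It fails at once if a piston is let fall (faster than 0.4 m/s with no finger on it) ((linear speed of piston_red above 0.4 m/s and contact force between the fingers and piston_red below 0.05 N) or (linear speed of piston_yellow above 0.4 m/s and contact force between the fingers and piston_yellow below 0.05 N) or (linear speed of piston_blue above 0.4 m/s and contact force between the fingers and piston_blue below 0.05 N)).
It fails at once if a piston is rammed into a seat (over 90 N) (contact force between any of piston_red, piston_yellow, piston_blue and head_red above 90 N or contact force between any of piston_red, piston_yellow, piston_blue and head_yellow above 90 N or contact force between any of piston_red, piston_yellow, piston_blue and head_blue above 90 N or contact force between any of piston_red, piston_yellow, piston_blue and wooden_ring above 90 N).
It also fails if it takes over 106 s, if anything falls off the work surface, if the arm or the gripper's body presses on something with over 40 N, if the wrist force passes 120 N, or if a joint passes its speed limit or range.

## Working session

There is one attempt and no reset: what is moved stays moved. The work goes in short steps, Python scripts to look and compute and a shell command to move; the robot and the scene stay as the last step left them, time stands still between calls to the robot, and variables do not carry over. Pictures are saved under pics/ and viewed, at most 14 in all, crops included, and the job is handed in when it is done.

```bash
ls; mkdir -p pics; python3 - <<'E'
from bench import ctrl, vision
import cv2,numpy as np
o=ctrl.get_obs();print(o['time_s'],o['ee_pos'],o['tcp_rot'],o['finger_gap'])
a=vision.snapshot("top");b=vision.snapshot("scene")
cv2.imwrite('pics/top.png',a);cv2.imwrite('pics/scene.png',b)
for n in("top","scene","wrist"):print(n,vision.calibration(n))
E
```

```text
pics
0.0 [ 0.14209714 -0.55655729  0.21364884] [[ 9.68967910e-01  2.47186531e-01 -9.06125632e-05]
 [ 2.47186296e-01 -9.68966333e-01  1.78334236e-03]
 [ 3.53017688e-04 -1.75039970e-03 -9.99998406e-01]] 0.09202495186567029
top {'vfov': 52.56771423662641, 'cx': 317.5681558047926, 'cy': 237.13903684317086, 'R': array([[-0.00482304, -0.99997782,  0.00459364],
       [-0.99924667,  0.00464252, -0.03852983],
       [ 0.03850765, -0.00477601, -0.99924689]]), 't': array([-0.03399748,  0.4928375 ,  1.05354027])}
scene {'vfov': 50.27798761371569, 'cx': 320.16965625534857, 'cy': 235.26127022220393, 'R': array([[-0.6635562 , -0.74785929,  0.01999113],
       [-0.53395403,  0.45470872, -0.71283453],
       [ 0.52400979, -0.48368012, -0.70104727]]), 't': array([0.31885319, 0.29419252, 0.9460511 ])}
wrist {'vfov': 64.6221741337285, 'cx': 317.4252962122467, 'cy': 245.67633237042799, 'hand_eye': array([[ 5.38771423e-04, -9.54189091e-01, -2.99203757e-01,
         8.45992218e-02],
       [ 9.99999847e-01,  4.77361248e-04,  2.78333556e-04,
        -1.09225137e-03],
       [-1.22754564e-04, -2.99203861e-01,  9.54189203e-01,
        -1.69256975e-01],
       [ 0.00000000e+00,  0.00000000e+00,  0.00000000e+00,
         1.00000000e+00]])}
```

View pics/top.png

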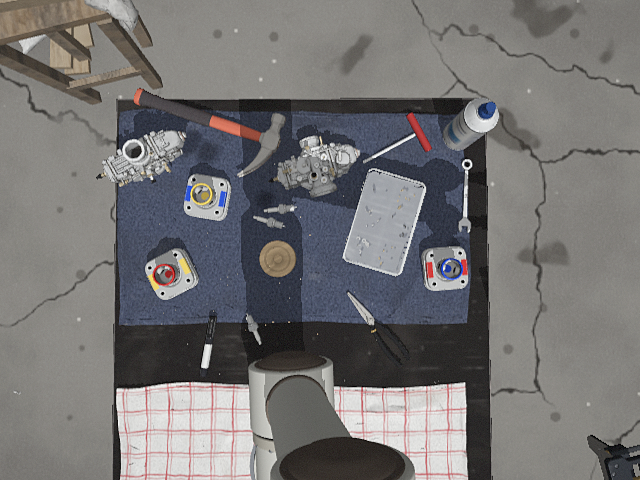

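View pics/scene.png

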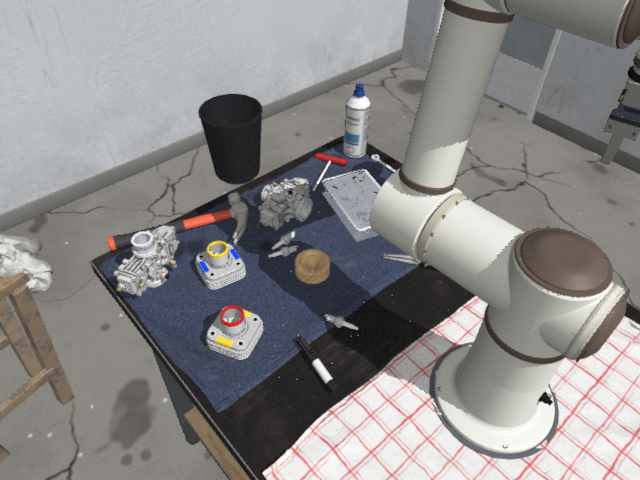

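The top view shows the yellow piston in the blue head at (203,193), the red in the yellow head at (165,273), the blue in the red head at (450,268), and the ring at (277,258). The scene view shows the first two at (217,249) and (232,316) and the ring at (312,265). The arm hides the blue piston there.

```bash
cat > h.py <<'E'
import cv2,numpy as np
from bench import ctrl,vision
def cam(n,o=None):
    c=vision.calibration(n)
    if n=="wrist":
        T=np.eye(4);T[:3,:3]=o['tcp_rot'];T[:3,3]=o['ee_pos']
        M=np.linalg.inv(T@np.array(c['hand_eye']));R,t=M[:3,:3],M[:3,3]
    else:R,t=np.array(c['R']),np.array(c['t'])
    return 240/np.tan(np.radians(c['vfov']/2)),c['cx'],c['cy'],R,t
def ray(C,p):
    f,cx,cy,R,t=C
    d=R.T@np.array([(p[0]-cx)/f,(p[1]-cy)/f,1.]);return -R.T@t,d
def onz(C,p,z):
    c,d=ray(C,p);return c+d*(z-c[2])/d[2]
def tri(rs):
    A=np.zeros((3,3));b=np.zeros(3)
    for c,d in rs:
        d=d/np.linalg.norm(d);P=np.eye(3)-np.outer(d,d);A+=P;b+=P@c
    x=np.linalg.solve(A,b)
    return x,[np.linalg.norm(np.cross(x-c,d/np.linalg.norm(d))) for c,d in rs]
def mask(im,col):
    h=cv2.cvtColor(im,cv2.COLOR_BGR2HSV);H,S,V=cv2.split(h)
    r={'red':(H<8)|(H>172),'yellow':(H>20)&(H<33),'blue':(H>108)&(H<125),'wood':(H>8)&(H<22)}[col]
    s={'wood':70,'blue':190}.get(col,150)
    return ((r&(S>s)&(V>90))*255).astype(np.uint8)
def blobs(im,col,amin=25):
    cs,_=cv2.findContours(mask(im,col),cv2.RETR_EXTERNAL,cv2.CHAIN_APPROX_NONE)
    out=[]
    for c in cs:
        if len(c)>=8 and cv2.contourArea(c)>=amin:
            m=cv2.moments(c);e=cv2.fitEllipse(cv2.convexHull(c)) if len(cv2.convexHull(c))>=5 else ((0,0),(0,0),0)
            out.append((cv2.contourArea(c),(m['m10']/m['m00'],m['m01']/m['m00']),e))
    return sorted(out,key=lambda x:-x[0])
E
python3 - <<'E'
from h import *
for n in('top','scene'):
    im=cv2.imread(f'pics/{n}.png')
    for c in('red','yellow','blue','wood'):
        print(n,c)
        for a,m,e in blobs(im,c)[:6]:print('  ',a,np.round(m,1),np.round(e[0],1),np.round(e[1],1))
E
```

```text
top red
   343.5 [163.5 274.2] [163.5 274.2] [21.3 21.9]
   267.5 [418.6 131.8] [419.  132.2] [ 9.3 49.4]
   159.0 [249.1 133. ] [248.4 132.8] [10.8 29.2]
   45.5 [429.9 269.4] [429.5 272.7] [ 5.2 23.7]
   39.5 [463.8 266.5] [463.7 266.8] [ 6.3 16.9]
top yellow
top blue
   37.0 [188.  193.2] [188.6 193.1] [ 5.1 15.7]
   34.0 [221.7 198.4] [221.5 198.4] [ 4.  19.7]
top wood
   992.0 [277.2 258.4] [277.1 258.4] [36.1 36.2]
   130.5 [21.6 16.9] [21.8 16.3] [17.8 20.4]
   87.5 [86.1 19.2] [86.1 18. ] [11.9 25.9]
   26.5 [79.   5.3] [79.1  6.1] [ 5.7 13.4]
scene red
   373.0 [205.7 219. ] [205.6 218.8] [11.1 56.1]
   356.0 [232.  315.2] [231.9 315.2] [20.5 23.5]
   134.5 [330.9 158.8] [330.8 158.6] [ 6.5 36.3]
   60.0 [111.2 243.1] [111.6 242.9] [ 7.  14.9]
scene yellow
   254.0 [217.1 248.8] [217.1 248.9] [16.5 21. ]
   88.0 [224.3 341.8] [224.2 342. ] [ 8.3 19.1]
scene blue
   26.5 [234.3 253.8] [234.1 253.2] [ 4.8 12.2]
scene wood
   1198.5 [215.4 445.5] [219.5 451.1] [ 16.3 167.7]
   964.0 [312.  266.1] [312.  266.1] [35.2 36.8]
   307.0 [  8.8 285.3] [-10.4 293.5] [20.9 80.7]
   48.0 [ 53.1 361.7] [ 47.3 356. ] [13.5 30.9]
   46.5 [ 15.4 331.2] [ 14.7 330.1] [10.6 14.9]
   25.0 [ 17.4 401.4] [ 16.9 401.1] [ 5.2 12.6]
```

```bash
python3 - <<'E'
from h import *
T=cam('top');S=cam('scene')
for n,a,b in(('red',(163.5,274.2),(232,315.2)),('yellow',(203,193),(217.1,248.9))):
    print(n,np.round(onz(T,a,.073),4),np.round(onz(S,b,.073),4),*[np.round(x,4) for x in tri([ray(T,a),ray(S,b)])])
print('blue',onz(T,(450,268),.073));print('wood',onz(T,(277.2,258.4),.034))
print('ring scene',onz(S,(312,262),.034))
E
```

```text
red [0.4157 0.2799 0.073 ] [0.4127 0.2864 0.073 ] [0.4163 0.2831 0.066 ] [0.0013 0.0013]
yellow [0.5824 0.1998 0.073 ] [0.5782 0.2106 0.073 ] [0.5856 0.2043 0.0622] [0.0026 0.0026]
blue [ 0.42550794 -0.30782181  0.073     ]
wood [0.4467469  0.05011068 0.034     ]
ring scene [0.44404932 0.05734554 0.034     ]
```

```bash
python3 -m jog '[{"delta_pos":[0,0,0],"roll":0.125},{"delta_pos":[0,0,0],"roll":0.125},{"delta_pos":[28.3,-24.9,0],"roll":0},{"delta_pos":[28.3,-24.9,0],"roll":0},{"delta_pos":[28.3,-24.9,0],"roll":0}]' 1 30
python3 -m jog '[{"delta_pos":[28.3,-24.9,0],"roll":0},{"delta_pos":[28.3,-24.9,0],"roll":0},{"delta_pos":[28.3,-24.9,0],"roll":0},{"delta_pos":[28.3,-24.9,0],"roll":0},{"delta_pos":[0,0,0],"roll":0}]'
cat >> h.py <<'E'
def shot(name):
    o=ctrl.get_obs();im=vision.snapshot('wrist');cv2.imwrite(f'pics/{name}.png',im)
    np.savez(f'pics/{name}.npz',tcp_rot=o['tcp_rot'],ee_pos=o['ee_pos']);print(name,round(o['time_s'],2),np.round(o['ee_pos'],4),np.abs(o['qvel']).max().round(3))
E
python3 -c "
from h import *
shot('b1')"
python3 -m jog '[{"delta_pos":[28.3,-24.9,0],"roll":0},{"delta_pos":[28.3,-24.9,0],"roll":0},{"delta_pos":[28.3,-24.9,0],"roll":0},{"delta_pos":[0,0,0],"roll":0},{"delta_pos":[0,0,0],"roll":0}]'
python3 -c "
from h import *
shot('b2')"
python3 -c "
import cv2,numpy as np
cv2.imwrite('pics/b12.png',cv2.resize(np.hstack([cv2.imread('pics/b1.png'),cv2.imread('pics/b2.png')]),(800,300)))"
```

```text
time_s: 0.52
ee_pos: [0.2275, -0.4813, 0.214]
tcp_rot: [[1.0, -0.002, -0.0], [-0.002, -1.0, 0.001], [-0.0, -0.001, -1.0]]
contact_force: [1.1, 0.8, 0.1]
finger_gap: 0.0921
grip_force: 0.0
time_s: 0.93
ee_pos: [0.344, -0.3783, 0.2142]
tcp_rot: [[1.0, 0.006, 0.002], [0.006, -1.0, 0.003], [0.002, -0.003, -1.0]]
contact_force: [-0.2, -0.6, -0.3]
finger_gap: 0.0918
grip_force: 0.0
b1 0.93 [ 0.344  -0.3783  0.2142] 0.093
time_s: 1.4
ee_pos: [0.4252, -0.308, 0.2142]
tcp_rot: [[1.0, 0.002, -0.001], [0.002, -1.0, 0.0], [-0.001, -0.0, -1.0]]
contact_force: [-1.3, -0.4, 0.5]
finger_gap: 0.0916
grip_force: 0.0
b2 1.4 [ 0.4252 -0.308   0.2142] 0.052
```

View pics/b12.png

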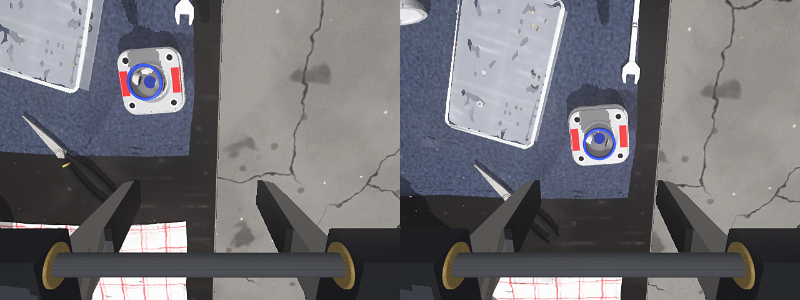

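Both wrist views show the blue piston rim, at about (233,131) in the first full-size frame and (318,226) in the second. It stands in the red-striped head with clear space around it.

```bash
cat >> h.py <<'E'
def load(n):
    z=np.load(f'pics/{n}.npz');return cv2.imread(f'pics/{n}.png'),cam('wrist',z)
def show(n,cols,zr=.073,zs=.034,amin=60):
    im,C=load(n)
    for c in cols:
        for a,m,e in blobs(im,c,amin)[:5]:
            print(n,c,int(a),np.round(m,1),'ell',np.round(e[0],1),np.round(e[1],1),'rim',np.round(onz(C,e[0],zr)[:2],4),'stripe',np.round(onz(C,m,zs)[:2],4))
def rim(names,col,near,r=25):
    rs=[]
    for n,p in zip(names,near):
        im,C=load(n);k=[e for a,m,e in blobs(im,col,60) if np.hypot(e[0][0]-p[0],e[0][1]-p[1])<r][0]
        rs.append(ray(C,k[0]));print(n,np.round(k[0],1),np.round(k[1],1),np.round(onz(C,k[0],.073),4))
    x,er=tri(rs);print('tri',np.round(x,4),np.round(er,4))
E
python3 -c "
from h import *
for n in('b1','b2'):show(n,('blue','red'))
rim(('b1','b2'),'blue',((233,131),(318,226)))"
```

```text
b1 red 404 [280.8 127.6] ell [281.1 129.3] [15.9 48.3] rim [ 0.4265 -0.3482] stripe [ 0.4276 -0.3442]
b1 red 349 [198.8 133.7] ell [199.1 133.3] [13.8 54.3] rim [ 0.4231 -0.2837] stripe [ 0.422  -0.2717]
b2 red 323 [356.6 217.5] ell [356.5 215.4] [11.3 59.8] rim [ 0.4387 -0.3399] stripe [ 0.4278 -0.3441]
b2 red 318 [280.4 223.2] ell [280.2 224. ] [13.3 43.8] rim [ 0.4312 -0.2759] stripe [ 0.4221 -0.2721]Traceback (most recent call last):
  File "<string>", line 4, in <module>
    rim(('b1','b2'),'blue',((233,131),(318,226)))
    ~~~^^^^^^^^^^^^^^^^^^^^^^^^^^^^^^^^^^^^^^^^^^
  File "h.py", line 47, in rim
    im,C=load(n);k=[e for a,m,e in blobs(im,col,60) if np.hypot(e[0][0]-p[0],e[0][1]-p[1])<r][0]
                   ~~~~~~~~~~~~~~~~~~~~~~~~~~~~~~~~~~~~~~~~~~~~~~~~~~~~~~~~~~~~~~~~~~~~~~~~~~^^^
IndexError: list index out of range
```

```bash
python3 -c "
from h import *
im=cv2.imread('pics/b2.png');h=cv2.cvtColor(im,cv2.COLOR_BGR2HSV)
print(h[222,310:325].tolist());print(h[205:250:3,318].tolist());print(h[300,100:104].tolist())"
sed -i "s/(H>108)&(H<125)/(H>106)\&(H<128)/; s/'blue':190/'blue':170/; s/V>90/V>70/" h.py
python3 -c "
from h import *
for n in('b1','b2'):show(n,('blue',))
rim(('b1','b2'),'blue',((233,131),(318,226)))"
```

```text
[[117, 194, 181], [117, 175, 175], [117, 166, 175], [117, 167, 174], [117, 168, 175], [117, 166, 174], [117, 166, 174], [117, 166, 175], [117, 166, 174], [117, 166, 174], [117, 167, 174], [117, 166, 175], [117, 166, 174], [117, 167, 174], [117, 168, 173]]
[[117, 173, 168], [113, 176, 255], [19, 29, 139], [117, 170, 175], [117, 167, 174], [117, 166, 174], [117, 166, 174], [117, 166, 175], [117, 190, 177], [150, 3, 154], [150, 7, 155], [144, 8, 150], [138, 11, 120], [132, 12, 110], [135, 9, 108]]
[[114, 74, 128], [115, 74, 127], [112, 72, 124], [114, 68, 124]]
b1 blue 2505 [230.6 130.5] ell [230.8 130.8] [55.3 59.9] rim [ 0.425  -0.3087] stripe [ 0.4249 -0.2999]
b2 blue 1991 [318.5 230.2] ell [318.5 230.3] [50.4 51.9] rim [ 0.4258 -0.3081] stripe [ 0.4153 -0.3082]
b1 [230.8 130.8] [55.3 59.9] [ 0.425  -0.3087  0.073 ]
b2 [318.5 230.3] [50.4 51.9] [ 0.4258 -0.3081  0.073 ]
tri [ 0.425  -0.3081  0.0702] [0. 0.]
```

Rim axis (0.425, -0.308), height 70 to 73 mm, which agrees with the stripe midpoint. Descending to grasp.

```bash
sed -i "s/'blue':170/'blue':140/" h.py
python3 -m jog '[{"delta_pos":[0,0,41],"roll":0},{"delta_pos":[0,0,41],"roll":0},{"delta_pos":[0,0,41],"roll":0},{"delta_pos":[0,0,30],"roll":0},{"delta_pos":[0,0,15],"roll":0}]'
python3 -m jog '[{"delta_pos":[0,0,0],"roll":0},{"delta_pos":[0,0,0],"roll":0},{"delta_pos":[0,0,0],"roll":0},{"delta_pos":[0,0,0],"roll":0},{"delta_pos":[0,0,0],"roll":0}]' 0.3 30
python3 -m jog '[{"delta_pos":[0,0,0],"roll":0},{"delta_pos":[0,0,0],"roll":0},{"delta_pos":[0,0,0],"roll":0},{"delta_pos":[0,0,0],"roll":0},{"delta_pos":[0,0,0],"roll":0}]' 0.3 30
```

```text
time_s: 1.87
ee_pos: [0.4212, -0.3074, 0.0418]
tcp_rot: [[1.0, -0.003, -0.005], [-0.003, -1.0, 0.005], [-0.005, -0.005, -1.0]]
contact_force: [0.0, 0.7, -0.4]
finger_gap: 0.0917
grip_force: 0.0
time_s: 2.28
ee_pos: [0.4259, -0.3096, 0.0484]
tcp_rot: [[1.0, -0.001, 0.002], [-0.001, -1.0, -0.003], [0.002, 0.003, -1.0]]
contact_force: [-0.8, -1.0, -0.4]
finger_gap: 0.061
grip_force: 0.0
time_s: 2.7
ee_pos: [0.4255, -0.3085, 0.0472]
tcp_rot: [[1.0, -0.0, 0.001], [-0.0, -1.0, -0.001], [0.001, 0.001, -1.0]]
contact_force: [-1.2, 0.4, 3.0]
finger_gap: 0.0441
grip_force: 30.0
```

Gripped: gap 44 mm, 30 N. Lifting, then viewing the ring from two places short of it.

```bash
python3 -m jog '[{"delta_pos":[0,0,-10],"roll":0},{"delta_pos":[0,0,-20],"roll":0},{"delta_pos":[0,0,-35],"roll":0},{"delta_pos":[0,0,-35],"roll":0},{"delta_pos":[0,0,-25],"roll":0}]'
python3 -m jog '[{"delta_pos":[0,0,-20],"roll":0},{"delta_pos":[-4,-15,-5],"roll":0},{"delta_pos":[-6,-30,0],"roll":0},{"delta_pos":[-6,-38,0],"roll":0},{"delta_pos":[-6,-38,0],"roll":0}]'
python3 -m jog '[{"delta_pos":[-6,-38,0],"roll":0},{"delta_pos":[-6,-38,0],"roll":0},{"delta_pos":[-6,-38,0],"roll":0},{"delta_pos":[0,-28,0],"roll":0},{"delta_pos":[0,-15,0],"roll":0}]'
python3 -m jog '[{"delta_pos":[0,0,0],"roll":0},{"delta_pos":[0,0,0],"roll":0}]'
python3 -c "
from h import *
shot('r1')"
python3 -m jog '[{"delta_pos":[0,-15,0],"roll":0},{"delta_pos":[0,-30,0],"roll":0},{"delta_pos":[0,-25,0],"roll":0},{"delta_pos":[0,-10,0],"roll":0},{"delta_pos":[0,0,0],"roll":0}]'
python3 -m jog '[{"delta_pos":[0,0,0],"roll":0},{"delta_pos":[0,0,0],"roll":0}]'
python3 -c "
from h import *
shot('r2')
cv2.imwrite('pics/r12.png',cv2.resize(np.hstack([cv2.imread('pics/r1.png'),cv2.imread('pics/r2.png')]),(800,300)))
for n in('r1','r2'):show(n,('wood','blue'),amin=150)
rim(('r1','r2'),'wood',((0,0),(0,0)),2000)"
```

```text
time_s: 3.12
ee_pos: [0.4255, -0.3085, 0.1747]
tcp_rot: [[1.0, -0.0, 0.001], [-0.0, -1.0, -0.002], [0.001, 0.002, -1.0]]
contact_force: [0.8, -0.9, -1.3]
finger_gap: 0.0443
grip_force: 30.0
time_s: 3.53
ee_pos: [0.4024, -0.186, 0.1967]
tcp_rot: [[1.0, -0.002, -0.0], [-0.002, -1.0, 0.0], [-0.0, -0.0, -1.0]]
contact_force: [1.3, 0.8, -2.0]
finger_gap: 0.0443
grip_force: 30.0
time_s: 3.95
ee_pos: [0.3841, -0.0272, 0.1965]
tcp_rot: [[1.0, 0.002, -0.0], [0.002, -1.0, 0.001], [-0.0, -0.001, -1.0]]
contact_force: [0.1, -0.8, -1.6]
finger_gap: 0.0443
grip_force: 30.0
time_s: 4.12
ee_pos: [0.385, -0.0298, 0.1967]
tcp_rot: [[1.0, 0.002, -0.0], [0.002, -1.0, -0.0], [-0.0, 0.0, -1.0]]
contact_force: [-0.2, -0.0, -2.0]
finger_gap: 0.0443
grip_force: 30.0
r1 4.12 [ 0.385  -0.0298  0.1967] 0.038
time_s: 4.58
ee_pos: [0.3852, 0.0503, 0.1965]
tcp_rot: [[1.0, 0.001, -0.001], [0.001, -1.0, 0.0], [-0.001, -0.0, -1.0]]
contact_force: [-0.3, -1.2, -1.4]
finger_gap: 0.0443
grip_force: 30.0
time_s: 4.75
ee_pos: [0.3855, 0.0486, 0.1966]
tcp_rot: [[1.0, -0.002, -0.0], [-0.002, -1.0, -0.001], [-0.0, 0.001, -1.
[... 469 characters left out ...]
] rim [ 0.3022 -0.0292] stripe [ 0.2799 -0.0292]
r2 wood 864 [438.8 425.1] ell [436.1 424.7] [23.3 79.4] rim [ 0.1996 -0.0631] stripe [ 0.1631 -0.081 ]
r2 wood 856 [196.1 425.2] ell [198.8 424.6] [23.4 79. ] rim [0.2002 0.1622] stripe [0.1635 0.1801]
r2 wood 536 [315.3 163.9] ell [314.  160.9] [30.6 37.7] rim [0.4451 0.0519] stripe [0.4393 0.0511]
r2 wood 496 [316.7 173.4] ell [313.2 159.4] [56.  64.6] rim [0.4462 0.0525] stripe [0.4313 0.0499]
r2 blue 7995 [317.4 328.4] ell [317.4 328.4] [ 99.4 104.2] rim [0.3027 0.0495] stripe [0.2804 0.0495]
r1 [222.4 151.8] [90.9 95.9] [0.4511 0.0425 0.073 ]
r2 [436.1 424.7] [23.3 79.4] [ 0.1996 -0.0631  0.073 ]
tri [0.4483 0.0092 0.3166] [0.0306 0.0306]
```

View pics/r12.png

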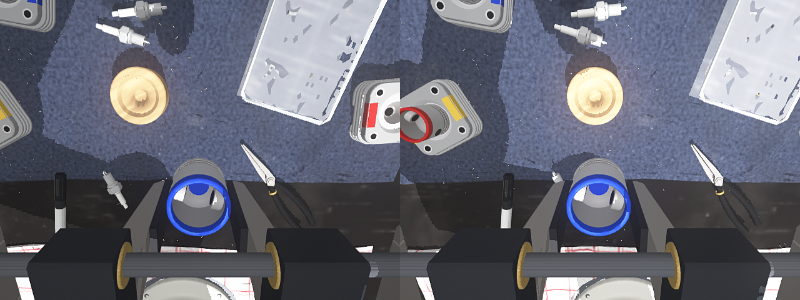

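The two views show the ring at about (222,152) and (316,152) full size. The blue piston hangs upright in the fingers.

```bash
cat >> h.py <<'E'
def ring(n,roi):
    im,C=load(n);H,S,V=cv2.split(cv2.cvtColor(im,cv2.COLOR_BGR2HSV))
    m=((H>5)&(H<28)&(S>35)&(V>90)).astype(np.uint8)*255
    k=np.zeros_like(m);cv2.circle(k,roi[:2],roi[2],255,-1);m&=k
    m=cv2.morphologyEx(m,cv2.MORPH_OPEN,np.ones((3,3)))
    c=max(cv2.findContours(m,cv2.RETR_EXTERNAL,cv2.CHAIN_APPROX_NONE)[0],key=cv2.contourArea)
    e=cv2.fitEllipse(cv2.convexHull(c));print(n,np.round(e[0],1),np.round(e[1],1),np.round(onz(C,e[0],.034),4));return C,e
E
python3 -c "
from h import *
a=ring('r1',(222,152,65));b=ring('r2',(316,152,65))
print(tri([ray(x[0],x[1][0]) for x in(a,b)]))
for n in('r1','r2'):
    im,C=load(n);print('size at z.034', 92/a[1][1][0], 379.7*.078/np.linalg.norm(onz(C,(316,152),.034)-ray(C,(0,0))[0]))
    print(onz(C,(317.4,328.4),.222))
show('r2',('red','yellow'),amin=150)
"
```

```text
r1 [222.4 151.6] [91.4 95.9] [0.4489 0.0519 0.034 ]
r2 [314.6 158.7] [71.  92.7] [0.4436 0.0516 0.034 ]
(array([0.44647466, 0.05143395, 0.03709736]), [np.float64(0.0025904186463783325), np.float64(0.002590418646378379)])
size at z.034 1.007014665844261 89.06140081855837
[ 0.3871904  -0.02885509  0.222     ]
size at z.034 1.007014665844261 89.0803681546852
[0.38773243 0.04949134 0.222     ]
r2 red 813 [ 29.6 200.5] ell [ 19.6 199.2] [54.4 66.2] rim [0.4162 0.2811] stripe [0.4079 0.3034]
r2 yellow 410 [ 82.5 173.4] ell [ 83.1 173.1] [15.3 51.2] rim [0.4363 0.228 ] stripe [0.4315 0.2523]
r2 yellow 168 [ 91.5 169. ] ell [ 91.2 168.4] [ 6.1 57. ] rim [0.4398 0.2212] stripe [0.4352 0.2438]
```

```bash
sed -i "s/(S>35)&(V>90)).astype/((S>35)\&(V>90)|(V>190))).astype/" h.py
python3 -c "
from h import *
a=ring('r1',(222,152,60));b=ring('r2',(316,152,60))
print(tri([ray(x[0],x[1][0]) for x in(a,b)]))
import cv2
im,C=load('r2');cv2.imwrite('pics/rc.png',cv2.resize(im[90:230,240:400],None,fx=4,fy=4,interpolation=2))
"
```

```text
r1 [222.4 151.6] [91.4 95.9] [0.4489 0.0519 0.034 ]
r2 [311.1 152.1] [89.9 91.3] [0.4492 0.0546 0.034 ]
(array([0.44830693, 0.05477418, 0.02232981]), [np.float64(0.00015347768231444142), np.float64(0.0001534776823144539)])
```

View pics/rc.png

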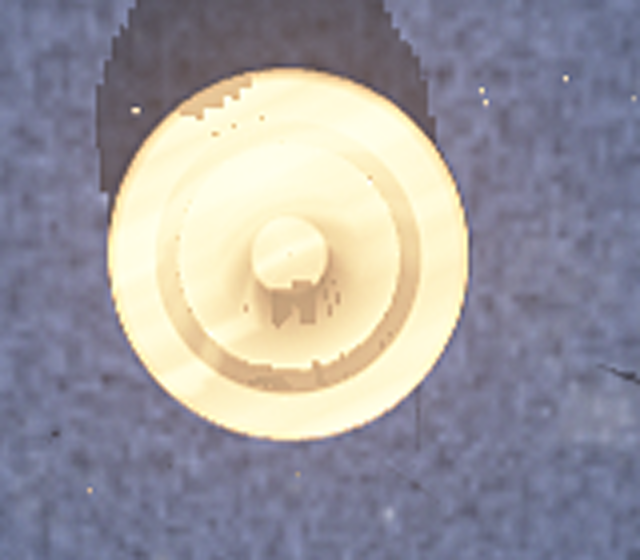

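The crop shows the ring spanning columns 267–357 and rows 107–200, so its centre is at (312,153), i.e. about (0.4486, 0.054). Its shape also agrees with the 78 mm size.

```bash
python3 -m jog '[{"delta_pos":[15,-2,0],"roll":0},{"delta_pos":[25,-3,0],"roll":0},{"delta_pos":[15,0,15],"roll":0},{"delta_pos":[7,0,25],"roll":0},{"delta_pos":[0,0,30],"roll":0}]'
python3 -m jog '[{"delta_pos":[0,0,30],"roll":0},{"delta_pos":[0,0,20],"roll":0},{"delta_pos":[0,0,10],"roll":0},{"delta_pos":[0,0,4],"roll":0},{"delta_pos":[0,0,0],"roll":0}]'
python3 -m jog '[{"delta_pos":[0,0,2],"roll":0},{"delta_pos":[0,0,2],"roll":0},{"delta_pos":[0,0,2],"roll":0},{"delta_pos":[0,0,2],"roll":0},{"delta_pos":[0,0,0],"roll":0}]'
```

```text
time_s: 5.22
ee_pos: [0.4506, 0.0532, 0.1276]
tcp_rot: [[1.0, -0.002, 0.005], [-0.002, -1.0, -0.001], [0.005, 0.001, -1.0]]
contact_force: [1.4, -0.6, -1.6]
finger_gap: 0.044
grip_force: 30.0
time_s: 5.63
ee_pos: [0.4472, 0.0542, 0.0625]
tcp_rot: [[1.0, -0.001, -0.001], [-0.001, -1.0, 0.0], [-0.001, -0.0, -1.0]]
contact_force: [-0.6, -0.9, -2.1]
finger_gap: 0.0445
grip_force: 30.0
time_s: 6.05
ee_pos: [0.4473, 0.0548, 0.0547]
tcp_rot: [[1.0, -0.0, 0.0], [-0.0, -1.0, -0.0], [0.0, 0.0, -1.0]]
contact_force: [0.2, 0.5, -1.5]
finger_gap: 0.0443
grip_force: 30.0
```

```bash
python3 -m jog '[{"delta_pos":[0,0,1],"roll":0},{"delta_pos":[0,0,1],"roll":0},{"delta_pos":[0,0,1],"roll":0},{"delta_pos":[0,0,1],"roll":0},{"delta_pos":[0,0,0],"roll":0}]'
python3 -m jog '[{"delta_pos":[0,0,1],"roll":0},{"delta_pos":[0,0,1],"roll":0},{"delta_pos":[0,0,1],"roll":0},{"delta_pos":[0,0,0],"roll":0},{"delta_pos":[0,0,0],"roll":0}]'
```

```text
time_s: 6.47
ee_pos: [0.447, 0.0548, 0.0504]
tcp_rot: [[1.0, -0.0, -0.0], [-0.0, -1.0, 0.0], [-0.0, -0.0, -1.0]]
contact_force: [-0.1, 0.6, -0.8]
finger_gap: 0.0441
grip_force: 30.0
time_s: 6.88
ee_pos: [0.4475, 0.0546, 0.0477]
tcp_rot: [[1.0, -0.0, 0.0], [-0.0, -1.0, -0.0], [0.0, 0.0, -1.0]]
contact_force: [0.6, -0.7, -2.0]
finger_gap: 0.0447
grip_force: 30.0
```

```bash
python3 -m jog '[{"delta_pos":[0,0,0.8],"roll":0},{"delta_pos":[0,0,0.8],"roll":0},{"delta_pos":[0,0,0],"roll":0},{"delta_pos":[0,0,0],"roll":0}]'
```

```text
time_s: 7.22
ee_pos: [0.4479, 0.0544, 0.0471]
tcp_rot: [[1.0, 0.0, 0.001], [0.0, -1.0, -0.001], [0.001, 0.001, -1.0]]
contact_force: [-2.4, -3.0, 8.0]
finger_gap: 0.0445
grip_force: 30.0
```

```bash
python3 -m jog '[{"delta_pos":[0,0,0],"roll":0},{"delta_pos":[0,0,0],"roll":0},{"delta_pos":[0,0,0],"roll":0},{"delta_pos":[0,0,0],"roll":0}]' 0.7 
python3 -m jog '[{"delta_pos":[0,0,-15],"roll":0},{"delta_pos":[0,0,-35],"roll":0},{"delta_pos":[0,0,-41],"roll":0},{"delta_pos":[0,0,-41],"roll":0},{"delta_pos":[0,0,-23],"roll":0}]' 1
python3 -m jog '[{"delta_pos":[-6,-30,0],"roll":0},{"delta_pos":[-10,-40,0],"roll":0},{"delta_pos":[-10,-40,0],"roll":0},{"delta_pos":[-6,-30,0],"roll":0},{"delta_pos":[0,-7,0],"roll":0}]'
python3 -m jog '[{"delta_pos":[0,0,0],"roll":0},{"delta_pos":[0,0,0],"roll":0}]'
python3 -c "
from h import *
shot('y1')"
python3 -m jog '[{"delta_pos":[0,-20,0],"roll":0},{"delta_pos":[0,-30,0],"roll":0},{"delta_pos":[0,-20,0],"roll":0},{"delta_pos":[0,-10,0],"roll":0},{"delta_pos":[0,0,0],"roll":0}]'
python3 -m jog '[{"delta_pos":[0,0,0],"roll":0},{"delta_pos":[0,0,0],"roll":0}]'
python3 -c "
from h import *
shot('y2')
cv2.imwrite('pics/y12.png',cv2.resize(np.hstack([cv2.imread('pics/y1.png'),cv2.imread('pics/y2.png')]),(800,300)))
for n in('y1','y2'):show(n,('red','yellow','blue'),amin=100)"
```

```text
time_s: 7.55
ee_pos: [0.447, 0.0549, 0.0458]
tcp_rot: [[1.0, -0.0, -0.0], [-0.0, -1.0, 0.0], [-0.0, -0.0, -1.0]]
contact_force: [0.7, -0.4, 0.2]
finger_gap: 0.0643
grip_force: 0.0
time_s: 7.97
ee_pos: [0.4489, 0.0547, 0.2057]
tcp_rot: [[1.0, -0.0, 0.006], [-0.0, -1.0, -0.001], [0.006, 0.001, -1.0]]
contact_force: [0.2, -1.1, 0.3]
finger_gap: 0.0912
grip_force: 0.0
time_s: 8.38
ee_pos: [0.4136, 0.2054, 0.2008]
tcp_rot: [[1.0, 0.004, -0.001], [0.004, -1.0, 0.002], [-0.001, -0.002, -1.0]]
contact_force: [-0.9, 0.8, -0.4]
finger_gap: 0.0921
grip_force: 0.0
time_s: 8.55
ee_pos: [0.4153, 0.2014, 0.2008]
tcp_rot: [[1.0, 0.001, -0.0], [0.001, -1.0, -0.001], [-0.0, 0.001, -1.0]]
contact_force: [-0.5, -0.4, -0.5]
finger_gap: 0.092
grip_force: 0.0
y1 8.55 [0.4153 0.2014 0.2008] 0.033
time_s: 9.02
ee_pos: [0.4157, 0.2819, 0.2008]
tcp_rot: [[1.0, 0.0, -0.0], [0.0, -1.0, -0.0], [-0.0, 0.0, -1.0]]
contact_force: [-0.5, -0.2, 0.1]
finger_gap: 0.0922
grip_force: 0.0
time_s: 9.18
ee_pos: [0.4156, 0.2804, 0.2009]
tcp_rot: [[1.0, -0.002, -0.0], [-0.002, -1.0, -0.001], [-0.0, 0.001, -1.0]]
contact_force:
[... 889 characters left out ...]
8]
y1 blue 390 [262.8  15.6] ell [263.2  12.9] [14.2 60.6] rim [0.5742 0.2397] stripe [0.5822 0.2449]
y2 red 2210 [312.9 234.2] ell [312.9 234.2] [53.5 54.1] rim [0.4166 0.2849] stripe [0.4056 0.2854]
y2 yellow 353 [349.  206.2] ell [350.3 205.8] [34.7 36.8] rim [0.4399 0.255 ] stripe [0.4316 0.2528]
y2 yellow 330 [278.5 241. ] ell [277.8 239.8] [11.9 51.6] rim [0.4118 0.3135] stripe [0.399  0.3172]
y2 blue 2573 [601.4 195.3] ell [600.1 195.2] [54.2 65.7] rim [0.4481 0.0584] stripe [0.4412 0.0278]
y2 blue 524 [455.   26.8] ell [455.5  26.3] [16.7 56.5] rim [0.5664 0.1851] stripe [0.5747 0.1728]
y2 blue 393 [363.5  15.9] ell [364.6  15.3] [18.4 40.2] rim [0.5731 0.2485] stripe [0.5823 0.245 ]
```

View pics/y12.png

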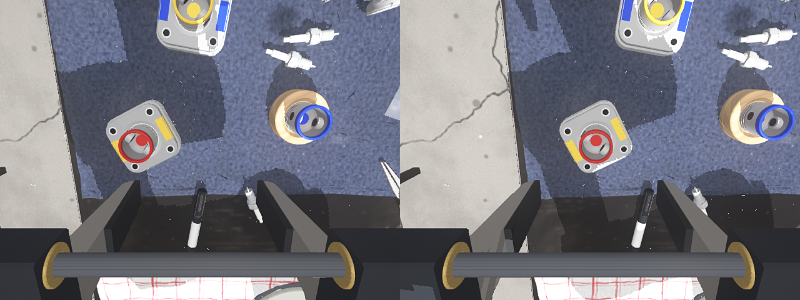

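The views show the blue piston upright in the ring and the red rim at (217,234) and (313,234), sitting in the yellow head at about (0.416, 0.2848).

```bash
python3 -m jog '[{"delta_pos":[0,-4.4,20],"roll":0},{"delta_pos":[0,0,40],"roll":0},{"delta_pos":[0,0,41],"roll":0},{"delta_pos":[0,0,30],"roll":0},{"delta_pos":[0,0,15],"roll":0}]'
python3 -m jog '[{"delta_pos":[0,0,7.5],"roll":0},{"delta_pos":[0,0,0],"roll":0},{"delta_pos":[0,0,0],"roll":0},{"delta_pos":[0,0,0],"roll":0},{"delta_pos":[0,0,0],"roll":0}]'
python3 -m jog '[{"delta_pos":[0,0,0],"roll":0},{"delta_pos":[0,0,0],"roll":0},{"delta_pos":[0,0,0],"roll":0},{"delta_pos":[0,0,0],"roll":0},{"delta_pos":[0,0,0],"roll":0}]' 0.3 30
python3 -m jog '[{"delta_pos":[0,0,0],"roll":0},{"delta_pos":[0,0,0],"roll":0},{"delta_pos":[0,0,0],"roll":0},{"delta_pos":[0,0,0],"roll":0},{"delta_pos":[0,0,0],"roll":0}]'
```

```text
time_s: 9.65
ee_pos: [0.4124, 0.284, 0.0508]
tcp_rot: [[1.0, -0.001, -0.006], [-0.001, -1.0, -0.003], [-0.006, 0.003, -1.0]]
contact_force: [-0.8, 0.7, 0.0]
finger_gap: 0.0919
grip_force: 0.0
time_s: 10.07
ee_pos: [0.4168, 0.2866, 0.0493]
tcp_rot: [[1.0, -0.0, 0.003], [-0.0, -1.0, 0.001], [0.003, -0.001, -1.0]]
contact_force: [-0.3, 0.7, -1.5]
finger_gap: 0.0921
grip_force: 0.0
time_s: 10.48
ee_pos: [0.4153, 0.2862, 0.0476]
tcp_rot: [[1.0, -0.0, 0.0], [-0.0, -1.0, 0.0], [0.0, -0.0, -1.0]]
contact_force: [0.4, 0.1, -0.9]
finger_gap: 0.0609
grip_force: 0.0
time_s: 10.9
ee_pos: [0.4153, 0.2857, 0.0475]
tcp_rot: [[1.0, -0.0, -0.0], [-0.0, -1.0, -0.001], [-0.0, 0.001, -1.0]]
contact_force: [-0.4, -5.0, 0.9]
finger_gap: 0.0444
grip_force: 30.0
```

```bash
python3 -m jog '[{"delta_pos":[0,0,-10],"roll":0},{"delta_pos":[0,0,-25],"roll":0},{"delta_pos":[0,0,-35],"roll":0},{"delta_pos":[0,0,-30],"roll":0},{"delta_pos":[0,10,-15],"roll":0}]'
python3 -m jog '[{"delta_pos":[0,25,-5],"roll":0},{"delta_pos":[0,38,0],"roll":0},{"delta_pos":[0,38,0],"roll":0},{"delta_pos":[0,38,0],"roll":0},{"delta_pos":[0,38,0],"roll":0}]'
python3 -m jog '[{"delta_pos":[0,38,0],"roll":0},{"delta_pos":[0,38,0],"roll":0},{"delta_pos":[0,38,0],"roll":0},{"delta_pos":[0,38,0],"roll":0},{"delta_pos":[0,38,0],"roll":0}]'
python3 -m jog '[{"delta_pos":[2,38,0],"roll":0},{"delta_pos":[2,38,0],"roll":0},{"delta_pos":[2,38,0],"roll":0},{"delta_pos":[2,38,0],"roll":0},{"delta_pos":[1,30,0],"roll":0}]'
python3 -m jog '[{"delta_pos":[0,20,0],"roll":0},{"delta_pos":[0,10,0],"roll":0},{"delta_pos":[0,0,0],"roll":0},{"delta_pos":[0,0,0],"roll":0}]'
python3 -c "
from h import *
shot('b3')
show('b3',('red',),amin=100)
im,C=load('b3');print(onz(C,(317.4,328.4),.195))"
```

```text
time_s: 11.32
ee_pos: [0.4171, 0.2783, 0.1673]
tcp_rot: [[1.0, 0.001, 0.006], [0.001, -1.0, 0.004], [0.006, -0.004, -1.0]]
contact_force: [0.8, 0.0, -2.2]
finger_gap: 0.0446
grip_force: 30.0
time_s: 11.73
ee_pos: [0.415, 0.0983, 0.168]
tcp_rot: [[1.0, 0.001, 0.001], [0.001, -1.0, 0.001], [0.001, -0.001, -1.0]]
contact_force: [1.8, -0.2, -1.0]
finger_gap: 0.0439
grip_force: 30.0
time_s: 12.15
ee_pos: [0.4151, -0.0922, 0.1682]
tcp_rot: [[1.0, -0.0, 0.002], [-0.0, -1.0, 0.0], [0.002, -0.0, -1.0]]
contact_force: [0.5, -0.5, -1.9]
finger_gap: 0.0442
grip_force: 30.0
time_s: 12.57
ee_pos: [0.4243, -0.2753, 0.168]
tcp_rot: [[1.0, -0.002, 0.002], [-0.002, -1.0, -0.0], [0.002, 0.0, -1.0]]
contact_force: [0.7, -0.4, -1.3]
finger_gap: 0.0443
grip_force: 30.0
time_s: 12.9
ee_pos: [0.4243, -0.3019, 0.1675]
tcp_rot: [[1.0, -0.0, 0.0], [-0.0, -1.0, 0.001], [0.0, -0.001, -1.0]]
contact_force: [0.8, 0.7, -1.4]
finger_gap: 0.0444
grip_force: 30.0
b3 12.9 [ 0.4243 -0.3019  0.1675] 0.022
b3 red 7921 [317.2 327.2] ell [317.2 327.1] [ 98.6 104. ] rim [ 0.3593 -0.3008] stripe [ 0.3371 -0.3008]
b3 red 428 [369.9 229.3] ell [369.7 228.6] [15.3 48.8] rim [ 0.4388 -0.3385] stripe [ 0.4279 -0.3442]
b3 red 425 [282.7 235.8] ell [282.4 234.8] [13.8 56.6] rim [ 0.4342 -0.2757] stripe [ 0.4223 -0.2721]
[ 0.42774486 -0.30103549  0.195     ]
```

```bash
python3 -m jog '[{"delta_pos":[0,6.5,15],"roll":0},{"delta_pos":[0,0,30],"roll":0},{"delta_pos":[0,0,30],"roll":0},{"delta_pos":[0,0,20],"roll":0},{"delta_pos":[0,0,8],"roll":0}]'
python3 -m jog '[{"delta_pos":[0,0,3],"roll":0},{"delta_pos":[0,0,2],"roll":0},{"delta_pos":[0,0,2],"roll":0},{"delta_pos":[0,0,2],"roll":0},{"delta_pos":[0,0,0],"roll":0}]'
python3 -m jog '[{"delta_pos":[0,0,1],"roll":0},{"delta_pos":[0,0,1],"roll":0},{"delta_pos":[0,0,1],"roll":0},{"delta_pos":[0,0,1],"roll":0},{"delta_pos":[0,0,0],"roll":0}]'
```

```text
time_s: 13.37
ee_pos: [0.4227, -0.3056, 0.0612]
tcp_rot: [[1.0, 0.001, -0.004], [0.002, -1.0, 0.005], [-0.004, -0.005, -1.0]]
contact_force: [0.4, 0.7, -1.2]
finger_gap: 0.0445
grip_force: 30.0
time_s: 13.78
ee_pos: [0.4247, -0.3098, 0.0564]
tcp_rot: [[1.0, -0.0, 0.001], [-0.0, -1.0, -0.001], [0.001, 0.001, -1.0]]
contact_force: [0.1, 0.2, -0.6]
finger_gap: 0.0444
grip_force: 30.0
time_s: 14.2
ee_pos: [0.4241, -0.3092, 0.0513]
tcp_rot: [[1.0, -0.0, -0.0], [-0.0, -1.0, 0.0], [-0.0, -0.0, -1.0]]
contact_force: [-0.0, -0.2, -0.7]
finger_gap: 0.0441
grip_force: 30.0
```

```bash
python3 -m jog '[{"delta_pos":[0,0,1],"roll":0},{"delta_pos":[0,0,1],"roll":0},{"delta_pos":[0,0,1],"roll":0},{"delta_pos":[0,0,0.5],"roll":0},{"delta_pos":[0,0,0],"roll":0}]'
python3 -m jog '[{"delta_pos":[0,0,0.5],"roll":0},{"delta_pos":[0,0,0],"roll":0},{"delta_pos":[0,0,0],"roll":0}]'
```

```text
time_s: 14.62
ee_pos: [0.4241, -0.3092, 0.0478]
tcp_rot: [[1.0, -0.0, -0.0], [-0.0, -1.0, 0.0], [-0.0, -0.0, -1.0]]
contact_force: [0.8, -0.5, -0.8]
finger_gap: 0.0439
grip_force: 30.0
time_s: 14.87
ee_pos: [0.4242, -0.3094, 0.0476]
tcp_rot: [[1.0, -0.0, 0.0], [-0.0, -1.0, -0.0], [0.0, 0.0, -1.0]]
contact_force: [-0.1, 0.1, -1.5]
finger_gap: 0.0443
grip_force: 30.0
```

```bash
python3 -m jog '[{"delta_pos":[0,0,0.6],"roll":0},{"delta_pos":[0,0,0.6],"roll":0},{"delta_pos":[0,0,0],"roll":0},{"delta_pos":[0,0,0],"roll":0}]'
```

```text
time_s: 15.2
ee_pos: [0.4245, -0.3095, 0.0473]
tcp_rot: [[1.0, -0.0, 0.0], [-0.0, -1.0, -0.0], [0.0, 0.0, -1.0]]
contact_force: [-1.2, 2.4, 6.6]
finger_gap: 0.0445
grip_force: 30.0
```

```bash
python3 -m jog '[{"delta_pos":[0,0,0],"roll":0},{"delta_pos":[0,0,0],"roll":0},{"delta_pos":[0,0,0],"roll":0},{"delta_pos":[0,0,0],"roll":0}]' 0.7 
python3 -m jog '[{"delta_pos":[0,0,-15],"roll":0},{"delta_pos":[0,0,-35],"roll":0},{"delta_pos":[0,0,-41],"roll":0},{"delta_pos":[0,0,-41],"roll":0},{"delta_pos":[0,0,-23],"roll":0}]' 1
python3 -c "
from h import *
shot('b4')
show('b4',('red',),amin=100)"
python3 -m jog '[{"delta_pos":[7,-20,0],"roll":0},{"delta_pos":[13,-37,0],"roll":0},{"delta_pos":[13,-37,0],"roll":0},{"delta_pos":[13,-37,0],"roll":0},{"delta_pos":[13,-37,0],"roll":0}]'
python3 -m jog '[{"delta_pos":[13,-37,0],"roll":0},{"delta_pos":[13,-37,0],"roll":0},{"delta_pos":[13,-37,0],"roll":0},{"delta_pos":[13,-37,0],"roll":0},{"delta_pos":[13,-37,0],"roll":0}]'
python3 -m jog '[{"delta_pos":[13,-37,0],"roll":0},{"delta_pos":[10,-35,0],"roll":0},{"delta_pos":[7,-15,0],"roll":0},{"delta_pos":[0,0,0],"roll":0},{"delta_pos":[0,0,0],"roll":0}]'
python3 -c "
from h import *
shot('k1')"
python3 -m jog '[{"delta_pos":[0,-20,0],"roll":0},{"delta_pos":[0,-30,0],"roll":0},{"delta_pos":[0,-20,0],"roll":0},{"delta_pos":[0,-10,0],"roll":0},{"delta_pos":[0,0,0],"roll":0}]'
python3 -m jog '[{"delta_pos":[0,0,0],"roll":0},{"delta_pos":[0,0,0],"roll":0},{"delta_pos":[0,0,0],"roll":0}]'
python3 -c "
from h import *
shot('k2')
cv2.imwrite('pics/k12.png',cv2.resize(np.hstack([cv2.imread('pics/b4.png'),cv2.imread('pics/k2.png')]),(800,300)))
for n in('k1','k2'):show(n,('yellow','blue'),amin=100)"
```

```text
time_s: 15.53
ee_pos: [0.4242, -0.3093, 0.0462]
tcp_rot: [[1.0, -0.0, 0.0], [-0.0, -1.0, -0.0], [0.0, 0.0, -1.0]]
contact_force: [0.5, -0.4, 0.4]
finger_gap: 0.0644
grip_force: 0.0
time_s: 15.95
ee_pos: [0.4254, -0.3107, 0.2063]
tcp_rot: [[1.0, -0.0, 0.004], [-0.0, -1.0, -0.005], [0.004, 0.005, -1.0]]
contact_force: [0.8, 0.2, 0.6]
finger_gap: 0.0922
grip_force: 0.0
b4 15.95 [ 0.4254 -0.3107  0.2063] 0.507
b4 red 2110 [315.4 234.2] ell [315.4 234.1] [51.9 53.3] rim [ 0.4255 -0.3088] stripe [ 0.4147 -0.3088]
b4 red 337 [353.6 220.5] ell [353.5 220.3] [13.  43.1] rim [ 0.4372 -0.34  ] stripe [ 0.4278 -0.3441]
b4 red 330 [275.8 226.4] ell [275.8 226.1] [12.4 49.2] rim [ 0.4324 -0.2763] stripe [ 0.4222 -0.2721]
time_s: 16.42
ee_pos: [0.4833, -0.1397, 0.2009]
tcp_rot: [[1.0, -0.001, -0.0], [-0.001, -1.0, 0.0], [-0.0, -0.0, -1.0]]
contact_force: [-0.2, 0.0, 0.0]
finger_gap: 0.0922
grip_force: 0.0
time_s: 16.83
ee_pos: [0.5484, 0.0457, 0.2008]
tcp_rot: [[1.0, -0.0, -0.0], [-0.0, -1.0, -0.0], [-0.0, 0.0, -1.0]]
contact_force: [0.8, -0.4, -0.1]
finger_gap: 0.0921
grip_force: 0.0
time_s: 17.25
[... 721 characters left out ...]
]
k1 blue 1732 [400.  369.7] ell [400.1 369.7] [45.7 50. ] rim [0.4504 0.0561] stripe [0.4225 0.0461]
k1 blue 358 [272.7 225.9] ell [272.6 226.2] [14.7 42.1] rim [0.5855 0.168 ] stripe [0.5757 0.1726]
k1 blue 343 [193.  211.3] ell [193.2 211.2] [13.  45.5] rim [0.5977 0.2309] stripe [0.5891 0.244 ]
k2 yellow 2209 [319.3 229.9] ell [319.3 229.8] [53.4 54.2] rim [0.583  0.2085] stripe [0.5725 0.2082]
k2 yellow 237 [215.7 389. ] ell [215.1 389.5] [13.8 35.2] rim [0.4291 0.3056] stripe [0.3991 0.3174]
k2 blue 372 [279.9 213.2] ell [279.9 213.4] [14.7 45.1] rim [0.5966 0.24  ] stripe [0.5881 0.2439]
k2 blue 352 [358.2 226.2] ell [358.7 226.3] [24.6 36.7] rim [0.5859 0.1766] stripe [0.5759 0.1727]
```

View pics/k12.png

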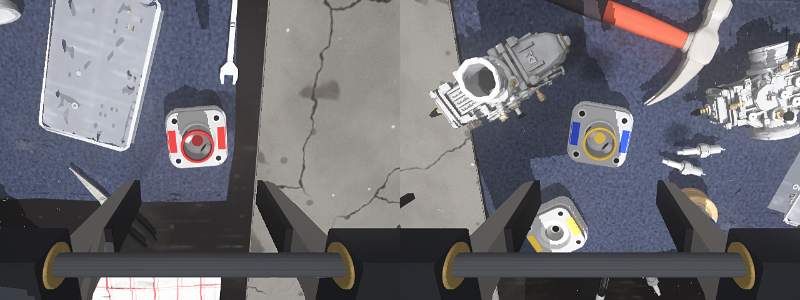

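The left picture shows the red piston home in the red head at (315,234). The right one shows the yellow rim at (319,230) in the blue head, at about (0.5825, 0.2083), with the carburettor clear of the fingers.

```bash
python3 -m jog '[{"delta_pos":[4,0.8,20],"roll":0},{"delta_pos":[0,0,40],"roll":0},{"delta_pos":[0,0,41],"roll":0},{"delta_pos":[0,0,30],"roll":0},{"delta_pos":[0,0,15],"roll":0}]'
python3 -m jog '[{"delta_pos":[0,0,7.8],"roll":0},{"delta_pos":[0,0,0],"roll":0},{"delta_pos":[0,0,0],"roll":0},{"delta_pos":[0,0,0],"roll":0},{"delta_pos":[0,0,0],"roll":0}]'
python3 -m jog '[{"delta_pos":[0,0,0],"roll":0},{"delta_pos":[0,0,0],"roll":0},{"delta_pos":[0,0,0],"roll":0},{"delta_pos":[0,0,0],"roll":0},{"delta_pos":[0,0,0],"roll":0}]' 0.3 30
python3 -m jog '[{"delta_pos":[0,0,0],"roll":0},{"delta_pos":[0,0,0],"roll":0},{"delta_pos":[0,0,0],"roll":0},{"delta_pos":[0,0,0],"roll":0},{"delta_pos":[0,0,0],"roll":0}]'
```

```text
time_s: 18.43
ee_pos: [0.579, 0.2085, 0.0502]
tcp_rot: [[1.0, -0.001, -0.008], [-0.001, -1.0, -0.001], [-0.008, 0.001, -1.0]]
contact_force: [-0.1, -0.2, -0.8]
finger_gap: 0.0921
grip_force: 0.0
time_s: 18.85
ee_pos: [0.5839, 0.21, 0.0497]
tcp_rot: [[1.0, -0.0, 0.004], [-0.0, -1.0, 0.001], [0.004, -0.001, -1.0]]
contact_force: [0.1, 0.9, -0.4]
finger_gap: 0.0919
grip_force: 0.0
time_s: 19.27
ee_pos: [0.5823, 0.2099, 0.0476]
tcp_rot: [[1.0, -0.0, 0.0], [-0.0, -1.0, -0.0], [0.0, 0.0, -1.0]]
contact_force: [0.0, 0.2, 0.0]
finger_gap: 0.0607
grip_force: 0.0
time_s: 19.68
ee_pos: [0.5824, 0.2092, 0.0476]
tcp_rot: [[1.0, -0.0, -0.0], [-0.0, -1.0, -0.001], [-0.0, 0.001, -1.0]]
contact_force: [-0.7, -3.8, 1.3]
finger_gap: 0.0442
grip_force: 30.0
```

```bash
python3 -m jog '[{"delta_pos":[0,0,-10],"roll":0},{"delta_pos":[0,0,-25],"roll":0},{"delta_pos":[0,0,-35],"roll":0},{"delta_pos":[0,0,-30],"roll":0},{"delta_pos":[0,0,-15],"roll":0}]'
python3 -m jog '[{"delta_pos":[-15,-7,-5],"roll":0},{"delta_pos":[-32,-15,0],"roll":0},{"delta_pos":[-36,-17,0],"roll":0},{"delta_pos":[-36,-17,0],"roll":0},{"delta_pos":[-30,-13,0],"roll":0}]'
python3 -m jog '[{"delta_pos":[-18,-7,0],"roll":0},{"delta_pos":[0,0,0],"roll":0},{"delta_pos":[0,0,0],"roll":0},{"delta_pos":[0,0,0],"roll":0}]'
python3 -c "
from h import *
shot('y3')
show('y3',('yellow',),amin=100)"
```

```text
time_s: 20.1
ee_pos: [0.5842, 0.211, 0.1676]
tcp_rot: [[1.0, 0.0, 0.006], [0.0, -1.0, 0.002], [0.006, -0.002, -1.0]]
contact_force: [-0.2, 0.0, -1.3]
finger_gap: 0.0442
grip_force: 30.0
time_s: 20.52
ee_pos: [0.4306, 0.2803, 0.1676]
tcp_rot: [[1.0, 0.0, -0.001], [0.0, -1.0, 0.002], [-0.001, -0.002, -1.0]]
contact_force: [-0.6, 1.3, -2.4]
finger_gap: 0.0443
grip_force: 30.0
time_s: 20.85
ee_pos: [0.416, 0.286, 0.168]
tcp_rot: [[1.0, -0.0, 0.001], [-0.0, -1.0, 0.001], [0.001, -0.001, -1.0]]
contact_force: [-0.5, -0.6, -1.5]
finger_gap: 0.0441
grip_force: 30.0
y3 20.85 [0.416 0.286 0.168] 0.016
y3 yellow 2946 [324.7 322.2] ell [318.3 327.4] [ 97.8 102. ] rim [0.3505 0.2863] stripe [0.3338 0.2805]
y3 yellow 435 [358.9 214.7] ell [359.2 214.6] [27.3 42.5] rim [0.4407 0.2573] stripe [0.4319 0.2531]
y3 yellow 331 [279.6 250. ] ell [278.4 247.8] [12.2 66.7] rim [0.4159 0.3155] stripe [0.4016 0.3188]
```

```bash
python3 -m jog '[{"delta_pos":[-0.5,0.5,15],"roll":0},{"delta_pos":[0,0,30],"roll":0},{"delta_pos":[0,0,30],"roll":0},{"delta_pos":[0,0,20],"roll":0},{"delta_pos":[0,0,8],"roll":0}]'
python3 -m jog '[{"delta_pos":[0,0,3],"roll":0},{"delta_pos":[0,0,2],"roll":0},{"delta_pos":[0,0,2],"roll":0},{"delta_pos":[0,0,2],"roll":0},{"delta_pos":[0,0,0],"roll":0}]'
python3 -m jog '[{"delta_pos":[0,0,1],"roll":0},{"delta_pos":[0,0,1],"roll":0},{"delta_pos":[0,0,1],"roll":0},{"delta_pos":[0,0,1],"roll":0},{"delta_pos":[0,0,0],"roll":0}]'
python3 -m jog '[{"delta_pos":[0,0,1],"roll":0},{"delta_pos":[0,0,1],"roll":0},{"delta_pos":[0,0,1],"roll":0},{"delta_pos":[0,0,0.8],"roll":0},{"delta_pos":[0,0,0],"roll":0}]'
```

```text
time_s: 21.32
ee_pos: [0.4134, 0.284, 0.0611]
tcp_rot: [[1.0, -0.002, -0.006], [-0.002, -1.0, -0.002], [-0.006, 0.002, -1.0]]
contact_force: [-0.5, 0.0, -1.7]
finger_gap: 0.0443
grip_force: 30.0
time_s: 21.73
ee_pos: [0.4155, 0.2857, 0.0563]
tcp_rot: [[1.0, -0.0, 0.002], [-0.0, -1.0, 0.001], [0.002, -0.001, -1.0]]
contact_force: [-1.2, 0.9, -1.7]
finger_gap: 0.0447
grip_force: 30.0
time_s: 22.15
ee_pos: [0.4146, 0.2854, 0.0513]
tcp_rot: [[1.0, -0.0, -0.0], [-0.0, -1.0, -0.0], [-0.0, 0.0, -1.0]]
contact_force: [0.3, 0.4, -1.4]
finger_gap: 0.0444
grip_force: 30.0
time_s: 22.57
ee_pos: [0.415, 0.2853, 0.0477]
tcp_rot: [[1.0, -0.0, 0.0], [-0.0, -1.0, -0.0], [0.0, 0.0, -1.0]]
contact_force: [-0.1, -0.4, -0.8]
finger_gap: 0.0443
grip_force: 30.0
```

```bash
python3 -m jog '[{"delta_pos":[0,0,0.6],"roll":0},{"delta_pos":[0,0,0.6],"roll":0},{"delta_pos":[0,0,0],"roll":0},{"delta_pos":[0,0,0],"roll":0}]'
```

```text
time_s: 22.9
ee_pos: [0.4153, 0.2853, 0.0474]
tcp_rot: [[1.0, 0.0, 0.001], [0.0, -1.0, -0.0], [0.001, 0.0, -1.0]]
contact_force: [-1.6, -2.8, 5.6]
finger_gap: 0.0445
grip_force: 30.0
```

```bash
python3 -m jog '[{"delta_pos":[0,0,0],"roll":0},{"delta_pos":[0,0,0],"roll":0},{"delta_pos":[0,0,0],"roll":0},{"delta_pos":[0,0,0],"roll":0}]' 0.7 
python3 -m jog '[{"delta_pos":[0,0,-15],"roll":0},{"delta_pos":[0,0,-35],"roll":0},{"delta_pos":[0,0,-41],"roll":0},{"delta_pos":[0,0,-41],"roll":0},{"delta_pos":[0,0,-23],"roll":0}]' 1
python3 -c "
from h import *
shot('y4')
show('y4',('yellow',),amin=100)"
python3 -m jog '[{"delta_pos":[4,25,0],"roll":0},{"delta_pos":[5,36,0],"roll":0},{"delta_pos":[5,36,0],"roll":0},{"delta_pos":[5,36,0],"roll":0},{"delta_pos":[5,36,0],"roll":0}]'
python3 -m jog '[{"delta_pos":[5,36,0],"roll":0},{"delta_pos":[3,20,0],"roll":0},{"delta_pos":[0,6,0],"roll":0},{"delta_pos":[0,0,0],"roll":0},{"delta_pos":[0,0,0],"roll":0}]'
python3 -c "
from h import *
shot('r3')
show('r3',('blue',),amin=100);im,C=load('r3')
cv2.imwrite('pics/yr.png',cv2.resize(np.hstack([cv2.imread('pics/y4.png'),im]),(800,300)))"
```

```text
time_s: 23.23
ee_pos: [0.4147, 0.2855, 0.0464]
tcp_rot: [[1.0, -0.0, -0.0], [-0.0, -1.0, 0.0], [-0.0, -0.0, -1.0]]
contact_force: [0.7, 0.3, -0.5]
finger_gap: 0.0641
grip_force: 0.0
time_s: 23.65
ee_pos: [0.4165, 0.2862, 0.2064]
tcp_rot: [[1.0, -0.0, 0.006], [-0.0, -1.0, 0.002], [0.006, -0.002, -1.0]]
contact_force: [0.8, -0.3, 0.7]
finger_gap: 0.0917
grip_force: 0.0
y4 23.65 [0.4165 0.2862 0.2064] 0.518
y4 yellow 2464 [314.7 235.7] ell [310.7 235. ] [54.  73.5] rim [0.4159 0.293 ] stripe [0.4045 0.29  ]
y4 yellow 342 [355.1 207.2] ell [355.2 207. ] [11.3 65.9] rim [0.4395 0.2568] stripe [0.4316 0.253 ]
time_s: 24.12
ee_pos: [0.4385, 0.115, 0.2011]
tcp_rot: [[1.0, 0.001, -0.0], [0.001, -1.0, 0.0], [-0.0, -0.0, -1.0]]
contact_force: [0.9, 0.9, 0.4]
finger_gap: 0.0919
grip_force: 0.0
time_s: 24.53
ee_pos: [0.4465, 0.0551, 0.2012]
tcp_rot: [[1.0, -0.0, -0.001], [-0.0, -1.0, 0.001], [-0.001, -0.001, -1.0]]
contact_force: [0.2, 0.0, -0.2]
finger_gap: 0.0916
grip_force: 0.0
r3 24.53 [0.4465 0.0551 0.2012] 0.024
r3 blue 2207 [318.6 233. ] ell [318.6 232.9] [53.3 54.3] rim [0.4484 0.055 ] stripe [0.4375 0.0549]
r3 blue 574 [82.5 51.2] ell [82.2 50.8] [20.6 55.3] rim [0.582  0.2225] stripe [0.5884 0.2441]
r3 blue 520 [173.3  68.5] ell [172.8  68.2] [22.1 48.4] rim [0.5708 0.1596] stripe [0.5757 0.1729]
r3 blue 126 [183.4  71. ] ell [183.5  71.2] [ 4.6 52. ] rim [0.5688 0.1521] stripe [0.5738 0.1648]
```

View pics/yr.png

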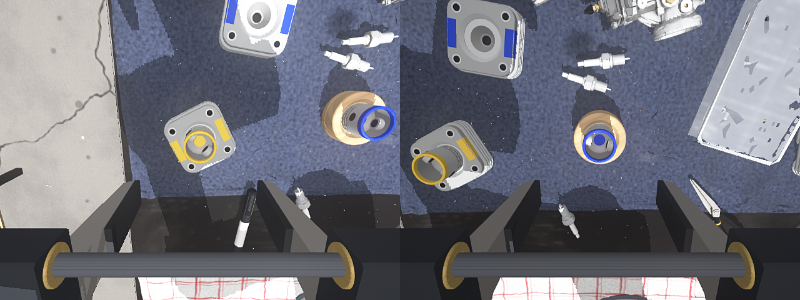

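The left picture shows the yellow piston home in the yellow head at (315,236). The right one shows the blue rim at (319,233) in the ring, at (0.4484, 0.055).

```bash
python3 -m jog '[{"delta_pos":[1.5,0,20],"roll":0},{"delta_pos":[0,0,40],"roll":0},{"delta_pos":[0,0,41],"roll":0},{"delta_pos":[0,0,30],"roll":0},{"delta_pos":[0,0,15],"roll":0}]'
python3 -m jog '[{"delta_pos":[0,0,7.8],"roll":0},{"delta_pos":[0,0,0],"roll":0},{"delta_pos":[0,0,0],"roll":0},{"delta_pos":[0,0,0],"roll":0},{"delta_pos":[0,0,0],"roll":0}]'
python3 -m jog '[{"delta_pos":[0,0,0],"roll":0},{"delta_pos":[0,0,0],"roll":0},{"delta_pos":[0,0,0],"roll":0},{"delta_pos":[0,0,0],"roll":0},{"delta_pos":[0,0,0],"roll":0}]' 0.3 30
python3 -m jog '[{"delta_pos":[0,0,0],"roll":0},{"delta_pos":[0,0,0],"roll":0},{"delta_pos":[0,0,0],"roll":0},{"delta_pos":[0,0,0],"roll":0},{"delta_pos":[0,0,0],"roll":0}]'
```

```text
time_s: 25.0
ee_pos: [0.4447, 0.0565, 0.0513]
tcp_rot: [[1.0, 0.002, -0.007], [0.002, -1.0, 0.001], [-0.007, -0.001, -1.0]]
contact_force: [0.3, 0.5, 0.4]
finger_gap: 0.0921
grip_force: 0.0
time_s: 25.42
ee_pos: [0.4498, 0.0544, 0.0493]
tcp_rot: [[1.0, 0.0, 0.003], [0.0, -1.0, -0.0], [0.003, 0.0, -1.0]]
contact_force: [-0.1, 0.4, 0.5]
finger_gap: 0.0917
grip_force: 0.0
time_s: 25.83
ee_pos: [0.4483, 0.0544, 0.0478]
tcp_rot: [[1.0, -0.0, 0.0], [-0.0, -1.0, 0.0], [0.0, -0.0, -1.0]]
contact_force: [-0.4, -1.0, -0.2]
finger_gap: 0.0604
grip_force: 0.0
time_s: 26.25
ee_pos: [0.4482, 0.0543, 0.0477]
tcp_rot: [[1.0, -0.0, -0.0], [-0.0, -1.0, -0.0], [-0.0, 0.0, -1.0]]
contact_force: [0.2, -1.2, -0.2]
finger_gap: 0.0445
grip_force: 30.0
```

```bash
python3 -m jog '[{"delta_pos":[0,0,-10],"roll":0},{"delta_pos":[0,0,-25],"roll":0},{"delta_pos":[0,0,-35],"roll":0},{"delta_pos":[0,0,-30],"roll":0},{"delta_pos":[0,0,-15],"roll":0}]'
python3 -m jog '[{"delta_pos":[11,-12.5,-5],"roll":0},{"delta_pos":[24,-28,0],"roll":0},{"delta_pos":[25,-29,0],"roll":0},{"delta_pos":[25,-29,0],"roll":0},{"delta_pos":[25,-29,0],"roll":0}]'
python3 -m jog '[{"delta_pos":[16,-18,0],"roll":0},{"delta_pos":[8,-9,0],"roll":0},{"delta_pos":[0,0,0],"roll":0},{"delta_pos":[0,0,0],"roll":0},{"delta_pos":[0,0,0],"roll":0}]'
python3 -c "
from h import *
shot('k3')
show('k3',('blue',),amin=100)"
```

```text
time_s: 26.67
ee_pos: [0.4501, 0.0543, 0.1672]
tcp_rot: [[1.0, -0.0, 0.006], [-0.0, -1.0, -0.001], [0.006, 0.001, -1.0]]
contact_force: [0.8, -0.9, -2.4]
finger_gap: 0.0444
grip_force: 30.0
time_s: 27.08
ee_pos: [0.559, 0.1834, 0.1682]
tcp_rot: [[1.0, -0.0, -0.0], [-0.0, -1.0, 0.0], [-0.0, -0.0, -1.0]]
contact_force: [0.1, -0.4, -0.8]
finger_gap: 0.0445
grip_force: 30.0
time_s: 27.5
ee_pos: [0.5816, 0.2083, 0.1677]
tcp_rot: [[1.0, -0.0, -0.001], [-0.0, -1.0, -0.0], [-0.001, 0.0, -1.0]]
contact_force: [-0.5, -1.1, -1.5]
finger_gap: 0.0444
grip_force: 30.0
k3 27.5 [0.5816 0.2083 0.1677] 0.011
k3 blue 7850 [317.5 328.7] ell [317.5 328.8] [ 98.2 103.5] rim [0.5149 0.209 ] stripe [0.4926 0.209 ]
k3 blue 453 [274.6 225.5] ell [274.5 226.2] [16.2 48.6] rim [0.5978 0.2399] stripe [0.5883 0.2443]
k3 blue 419 [360.5 239.9] ell [360.4 239.9] [14.7 49.4] rim [0.5875 0.1779] stripe [0.5758 0.1732]
```

Head unmoved (stripe midpoint 0.5821, 0.2088). Lowering.

```bash
python3 -m jog '[{"delta_pos":[0.6,-0.4,15],"roll":0},{"delta_pos":[0,0,30],"roll":0},{"delta_pos":[0,0,30],"roll":0},{"delta_pos":[0,0,20],"roll":0},{"delta_pos":[0,0,8],"roll":0}]'
python3 -m jog '[{"delta_pos":[0,0,3],"roll":0},{"delta_pos":[0,0,2],"roll":0},{"delta_pos":[0,0,2],"roll":0},{"delta_pos":[0,0,2],"roll":0},{"delta_pos":[0,0,0],"roll":0}]'
python3 -m jog '[{"delta_pos":[0,0,1],"roll":0},{"delta_pos":[0,0,1],"roll":0},{"delta_pos":[0,0,1],"roll":0},{"delta_pos":[0,0,1],"roll":0},{"delta_pos":[0,0,0],"roll":0}]'
python3 -m jog '[{"delta_pos":[0,0,1],"roll":0},{"delta_pos":[0,0,1],"roll":0},{"delta_pos":[0,0,1],"roll":0},{"delta_pos":[0,0,0.5],"roll":0},{"delta_pos":[0,0,0],"roll":0}]'
```

```text
time_s: 27.97
ee_pos: [0.5796, 0.208, 0.0611]
tcp_rot: [[1.0, -0.001, -0.007], [-0.001, -1.0, -0.001], [-0.007, 0.001, -1.0]]
contact_force: [-0.1, -0.3, -2.6]
finger_gap: 0.0444
grip_force: 30.0
time_s: 28.38
ee_pos: [0.5836, 0.2094, 0.0567]
tcp_rot: [[1.0, -0.0, 0.002], [-0.0, -1.0, 0.0], [0.002, -0.0, -1.0]]
contact_force: [-0.9, -0.1, -1.0]
finger_gap: 0.0443
grip_force: 30.0
time_s: 28.8
ee_pos: [0.5827, 0.2093, 0.0514]
tcp_rot: [[1.0, -0.0, -0.0], [-0.0, -1.0, -0.0], [-0.0, 0.0, -1.0]]
contact_force: [0.5, 1.0, -1.4]
finger_gap: 0.0446
grip_force: 30.0
time_s: 29.22
ee_pos: [0.5829, 0.2091, 0.0481]
tcp_rot: [[1.0, -0.0, -0.0], [-0.0, -1.0, -0.0], [-0.0, 0.0, -1.0]]
contact_force: [-0.0, 0.0, -1.1]
finger_gap: 0.0445
grip_force: 30.0
```

```bash
python3 -m jog '[{"delta_pos":[0,0,0.6],"roll":0},{"delta_pos":[0,0,0.6],"roll":0},{"delta_pos":[0,0,0.3],"roll":0},{"delta_pos":[0,0,0],"roll":0},{"delta_pos":[0,0,0],"roll":0}]'
```

```text
time_s: 29.63
ee_pos: [0.5832, 0.209, 0.0477]
tcp_rot: [[1.0, -0.0, 0.0], [-0.0, -1.0, -0.001], [0.0, 0.001, -1.0]]
contact_force: [-1.7, -1.9, 4.7]
finger_gap: 0.0445
grip_force: 30.0
```

Contact at the home height. Releasing, backing off and checking.

```bash
python3 -m jog '[{"delta_pos":[0,0,0],"roll":0},{"delta_pos":[0,0,0],"roll":0},{"delta_pos":[0,0,0],"roll":0},{"delta_pos":[0,0,0],"roll":0}]' 0.7 
python3 -m jog '[{"delta_pos":[0,0,-15],"roll":0},{"delta_pos":[0,0,-35],"roll":0},{"delta_pos":[0,0,-41],"roll":0},{"delta_pos":[0,0,-41],"roll":0},{"delta_pos":[0,0,-23],"roll":0}]' 1
python3 -m jog '[{"delta_pos":[-20,0,0],"roll":0},{"delta_pos":[-30,0,0],"roll":0},{"delta_pos":[-20,0,0],"roll":0},{"delta_pos":[0,0,0],"roll":0},{"delta_pos":[0,0,0],"roll":0}]'
python3 -c "
from h import *
shot('k4')
show('k4',('blue','yellow'),amin=100)
cv2.imwrite('pics/end.png',np.hstack([cv2.resize(x,(400,300)) for x in(cv2.imread('pics/k4.png'),vision.snapshot('top'))]))"
```

```text
time_s: 29.97
ee_pos: [0.5828, 0.2094, 0.0465]
tcp_rot: [[1.0, -0.0, -0.0], [-0.0, -1.0, 0.0], [-0.0, -0.0, -1.0]]
contact_force: [0.2, -0.4, 0.4]
finger_gap: 0.0642
grip_force: 0.0
time_s: 30.38
ee_pos: [0.5848, 0.2098, 0.2072]
tcp_rot: [[1.0, 0.0, 0.007], [0.0, -1.0, 0.001], [0.007, -0.001, -1.0]]
contact_force: [0.1, 0.4, 1.0]
finger_gap: 0.0918
grip_force: 0.0
time_s: 30.8
ee_pos: [0.5125, 0.2095, 0.2018]
tcp_rot: [[1.0, 0.0, 0.001], [0.0, -1.0, 0.0], [0.001, -0.0, -1.0]]
contact_force: [0.5, -0.1, -0.3]
finger_gap: 0.0919
grip_force: 0.0
k4 30.8 [0.5125 0.2095 0.2018] 0.044
k4 blue 2659 [318.7 146.8] ell [318.7 146.8] [58.  59.8] rim [0.5823 0.2094] stripe [0.5805 0.2093]
k4 blue 447 [277.8 137.5] ell [278.1 137.7] [19.7 44.4] rim [0.589  0.2402] stripe [0.5881 0.2443]
k4 blue 426 [360.7 152.4] ell [361.1 152.3] [15.3 55.2] rim [0.5783 0.177 ] stripe [0.5758 0.173 ]
k4 yellow 239 [241.3 321.3] ell [242.4 327.1] [20.5 38.6] rim [0.4282 0.2764] stripe [0.4125 0.2858]
k4 yellow 150 [230.  353.9] ell [235.3 346.6] [26.1 41.5] rim [0.4084 0.284 ] stripe [0.3753 0.2996]
```

View pics/end.png

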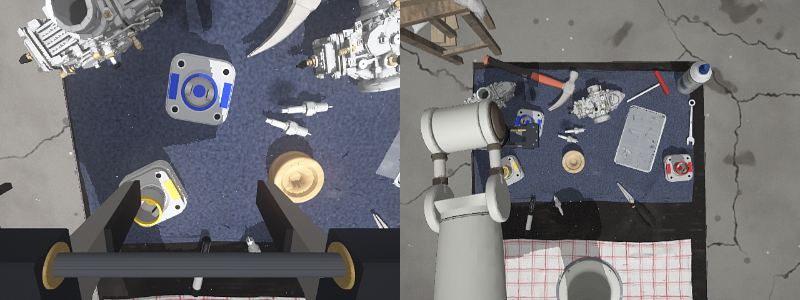

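The left (wrist) view shows the blue rim at (319,147), within 1 mm of its stripe midpoint, and the ring empty. The right (top) view shows the red, yellow and blue pistons each in the head of its own colour.

```bash
python3 -c "
from bench import ticket
print(ticket.job_done())"
```

```text
the job is handed in; nothing more can be done
None
```

All three pistons are seated crown down in the heads of their own colours and the ring is empty again; I handed the job in at about 31 s on the robot's clock, and no verdict came back.

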